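Refit the relay carrier on the oven's dovetail rail

TASK

Refit the oven's relay carrier, the one with the clamp knob on its side: slide it onto the dovetail rail from the rail's open tapered end and push it along until it is home at the end stop. Then tighten its clamp by turning the bar knob clockwise, seen from above, a quarter turn to its stop, and let go.

Things in the scene. Friction and masses are not known exactly. Their poses are not given: they have to be found in the camera images.
- rail: Fixed steel dovetail rail on a 230 x 110 mm plate. Origin under the plate, on the counter; x runs to the end stop (face at x = 85 mm, top z = 46 mm). Dovetail 50 mm wide at top (z = 34), 30 at bottom (z = 16), on a 24 mm web; a nose from x = -65 to -100, 24 mm wide, is the open end. A carrier home has its origin at x = 50, y = 0, z = 14 mm, its x along the rail's.
- carrier: Loose relay carrier, 0.35 kg: aluminium foot 70 (x) x 76 (y) x 28 mm, dovetail channel below along x, play on the rail 3 mm each side and 5 mm upward. Grip the grey relay block on it: 44 (x) x 24 (y) mm, z = 28 to 78, centred; gripping along x clears the knob. A lug reaches to y = -90 mm, z = 16 to 28, with the clamp knob at y = -72. Origin: centre of the underside, z up.
- clamp_grip (a point): Centre of the clamp knob's black bar, on its vertical axis: bar 44 x 14 mm, 26 mm high (13 mm above and below this point), 52.5 mm above the carrier's underside. The axes turn with the knob: y along the bar, z up. Free space at bar height within 55 mm of the axis; the lug's collar is 20 mm below this point.
- clamp (a joint): Angle of the clamp knob, rad: 0 is loose, bar across the carrier (along its y); grows clockwise seen from above to 1.5 at the stop, tight, bar along the carrier. Stiff (0.05 N m), stays where it is left; starts between 0 and 0.2.

How it is judged:
On the way, in this order (a step that is already met when the one before it is completed fails the run):
1. the carrier is on the rail, home at the stop, with the clamp still loose (x of carrier in the frame of rail between 0.035 and 0.056 m and y of carrier in the frame of rail between -0.01 and 0.01 m and z of carrier in the frame of rail between 0.008 and 0.022 m and angle between the x axis of carrier and the x axis of rail, either way round below 0.175 rad and angle between carrier's own z axis and vertical below 0.175 rad), for 0.2 s.
2. the clamp knob is turned tight (value of joint clamp above 1.2 rad), for 0.2 s.
At the end, for the whole second after the job is handed in: The carrier sits on the dovetail rail, within 15 mm of touching the end stop, level and in line with the rail (within 10 degrees), its clamp knob is turned to at least 1.2 rad (within about 17 degrees of its stop), and it is at rest (all of step 1 and value of joint clamp above 1.2 rad and linear speed of carrier below 0.02 m/s).
It also fails if it takes over 58 s, if anything falls off the work surface, if the arm or the gripper's body presses on something with over 40 N, if the wrist force passes 120 N, or if a joint passes its speed limit or range.

ROBOT

A 6-joint arm with a two-finger parallel gripper is mounted at the origin on the work surface. World frame = base frame: x ahead of the robot, y to its left, z up, the work surface at z = 0. Lengths are in m, angles in rad, forces in N, time in s.
With the tool pointing down it reaches from about 0.35 to 0.775 m from the base axis. Payload 5.5 kg.
Tool frame: the origin (TCP) lies on the mounting face of the last link; the fingertips stand 173 mm ahead of it and the grasp point (between the pads) lies 155 mm ahead of it; z points along the fingers, y is the direction in which the jaws open and shut (so a half turn about z gives the same grasp; the last joint's range is limited). The gripper opens to 85 mm and grips with 20 to 120 N. Pads are 22 mm wide; open, the fingers measure 114 mm over their backs; the gripper's body (76 mm by 85 mm) begins 54 mm behind the grasp point. The pads swing forward as they close: fully open they stand 13 mm farther back than shut.
Start: joints at [0.989, 0.313, 0.046, 1.304, 0, 1.431], TCP at [0.246, 0.52, 0.405] pointing down, gripper open.
Joint ranges: [-2.76, 2.76], [-0.86, 1.69], [-1.03, 1.26], [-2.2, 2.34], [-1.47, 1.5], [-3.14, 3.14]. Speed limits (rad/s): [2.57, 2.57, 3.14, 3.14, 3.14, 3.14].

INTERFACE

Orientations are given as a unit quaternion [w, x, y, z].
In Python, from workcell import * gives the robot as it stands. The module is installed in compiled form; this text tells all that it offers.
- The arm moves only by the shell command python3 -m crank 'ROWS' [FORCE]. ROWS is JSON, a list of rows, each a list of 7 numbers: the shift along the tool's x, y, z in mm, then the turn, a rotation vector about the tool's x, y, z in degrees, then the opening, from 0 (shut) to 1 (fully open). A call has exactly 8 rows; each row shifts and turns the commanded pose from where the row before left it, along the tool's axes as they then stand; what a row does not reach is not made up. A row lasts 1/8 s, in which the tool goes at most 62.5 mm and 10.7 degrees, less where a joint would pass 70% of its speed; a pose out of reach is approached as far as the arm can. A call with a gripper value outside its range is refused whole. The fingers move at their own pace and stop on an object; FORCE is the grip in N (left out, the last holds). Time passes only in rows, so rows that do not move let the fingers close, or fill a call up. It gives the time, the measured TCP pose, the force and the opening at its end, in the units of the state.
- get_state(): the state, without advancing time (a new reading comes with each control period).
- read_camera(name): name is "side" or "top"; returns the picture (420x560x3 uint8, blue, green, red); there is no depth.
- calibration(name): a dict with "fx", "fy", "cx", "cy" (pixels), "extrinsics" (4x4, takes a point from world to camera coordinates). Camera axes: x right, y down, z forward; pixel columns grow to the right and rows downward; lengths in m; the calibration is good to about 2 mm. A picture is of the moment at which its call begins. calibration takes no time and is no camera call.
- hand_in(): hands the job in, once; it reports no verdict.
The state is a dict: "clock": time; "joint_pos": joint angles; "qvel": joint speeds; "tau": joint torques, N m; "tcp_pos": TCP position; "orientation": TCP orientation; "wrist_force": force on the tool from outside, world axes, zero at the start; "ft_torque": the same for the moment, N m; "finger_gap": finger opening in m.
Only numpy, scipy, OpenCV 4.12 (cv2) and the standard library are available. Lean on these libraries where they do the work, as an engineer would, in place of code of your own. Each camera call takes 0.05 s, during which the arm holds its last target.

## Working session

There is one attempt and no reset: what is moved stays moved. The work goes in short steps, Python scripts to look and compute and a shell command to move; the robot and the scene stay as the last step left them, time stands still between calls to the robot, and variables do not carry over. Pictures are saved under pics/ and viewed, and the job is handed in when it is done.

```bash
mkdir -p pics; python3 - <<'E'
from workcell import *
import cv2
s=get_state(); print(s)
for n in("top","side"):
    cv2.imwrite(f"pics/{n}0.png",read_camera(n)); c=calibration(n); print(n,c)
E
```

```text
{'clock': 0.0, 'joint_pos': array([9.89437652e-01, 3.14019213e-01, 4.50044900e-02, 1.30359694e+00,
       1.41538487e-05, 1.43121423e+00]), 'qvel': array([ 0.00012777, -0.00013731, -0.00090963,  0.00223631,  0.00097759,
       -0.00050395]), 'tau': array([-4.33177929e-04, -4.80631614e+01,  2.98530453e+01,  1.93833903e-02,
       -2.83296185e-04, -5.50607453e-06]), 'tcp_pos': array([0.24573407, 0.51964099, 0.40380831]), 'orientation': array([-3.26769968e-04,  2.19096329e-01,  9.75702811e-01, -8.46837688e-04]), 'wrist_force': array([ 0.02653717,  0.22957483, -0.42357339]), 'ft_torque': array([-0.03977733, -0.00754874,  0.02513854]), 'finger_gap': 0.08533203319014328}
top {'fx': 428.67361185344856, 'fy': 428.67361185344856, 'cx': 279.27221787602116, 'cy': 211.2520053929821, 'extrinsics': array([[ 7.44663210e-04, -9.99994048e-01,  3.36877474e-03,
        -8.27626530e-02],
       [-9.98303064e-01, -9.39550908e-04, -5.82246567e-02,
         5.65994799e-01],
       [ 5.82274753e-02, -3.31970039e-03, -9.98297822e-01,
         8.10133197e-01],
       [ 0.00000000e+00,  0.00000000e+00,  0.00000000e+00,
         1.00000000e+00]])}
side {'fx': 458.9538016336171, 'fy': 458.9538016336171, 'cx': 282.5492009516896, 'cy': 208.56557493511707, 'extrinsics': array([[-0.97954621, -0.20098953,  0.00961433,  0.55165468],
       [-0.12616734,  0.57626637, -0.80746447,  0.1727405 ],
       [ 0.15675149, -0.79216177, -0.58983785,  0.6798468 ],
       [ 0.        ,  0.        ,  0.        ,  1.        ]])}
```

View pics/top0.png

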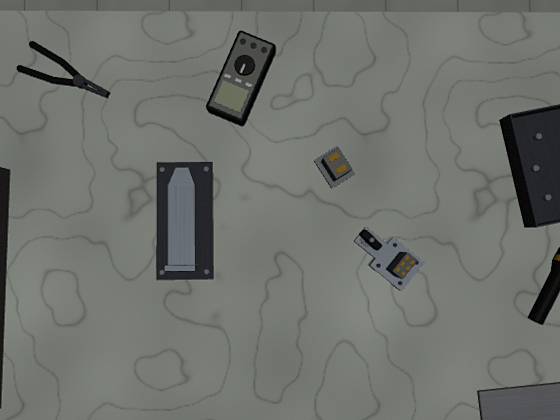

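View pics/side0.png

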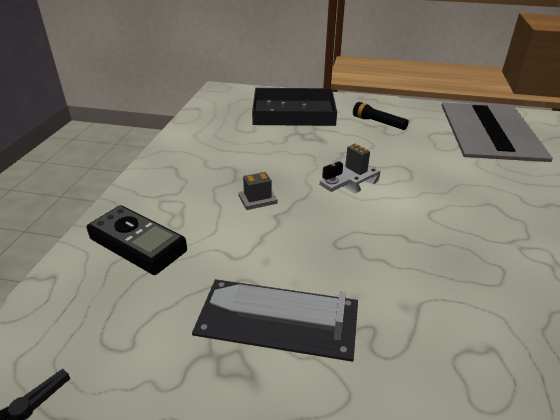

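```bash
python3 - <<'E'
import cv2,numpy as np
t=cv2.imread("pics/top0.png"); s=cv2.imread("pics/side0.png")
a=cv2.resize(t[150:290,140:230],None,fx=4,fy=4,interpolation=cv2.INTER_CUBIC)
b=cv2.resize(t[215:300,345:430],None,fx=4,fy=4,interpolation=cv2.INTER_CUBIC)
b=cv2.copyMakeBorder(b,0,a.shape[0]-b.shape[0],0,0,cv2.BORDER_CONSTANT)
cv2.imwrite("pics/zt.png",np.hstack([a,b]))
b=cv2.resize(s[130:205,310:395],None,fx=8,fy=8,interpolation=cv2.INTER_CUBIC)
cv2.imwrite("pics/zs.png",b)
E
```

```text
(no output)
```

View pics/zt.png

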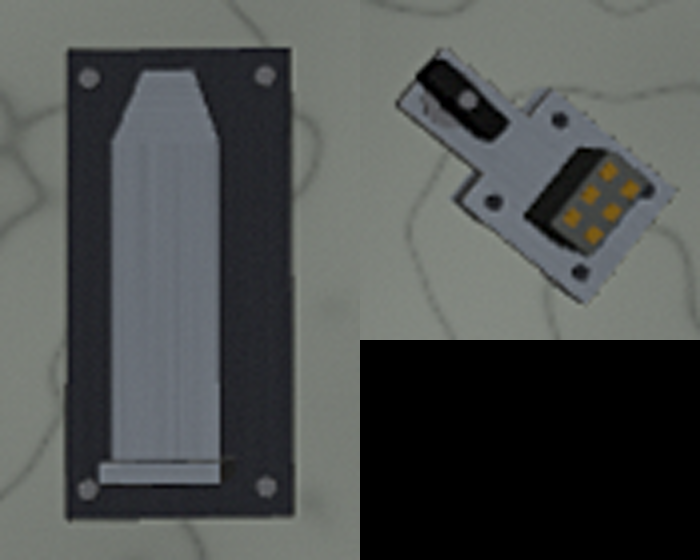

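View pics/zs.png

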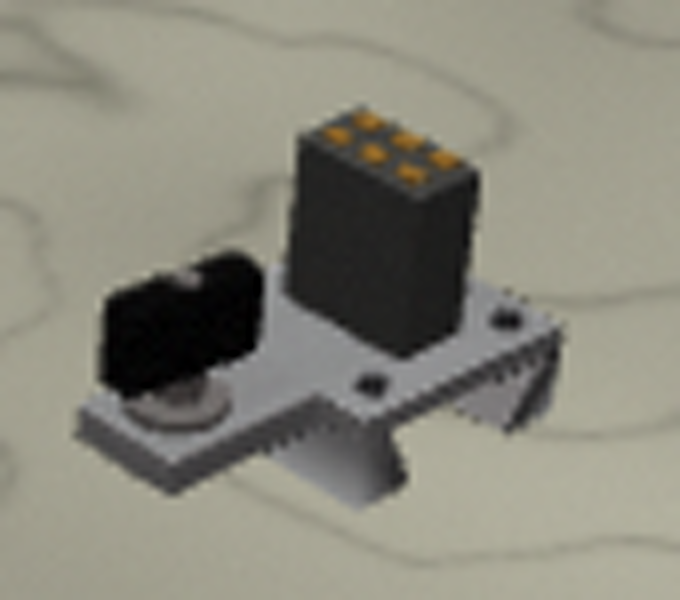

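```bash
cat > h.py <<'E'
from workcell import *
import cv2,numpy as np
from scipy.spatial.transform import Rotation as R
def proj(n,P):
    c=calibration(n);q=c["extrinsics"]@np.r_[P,1];return np.array([c["fx"]*q[0]/q[2]+c["cx"],c["fy"]*q[1]/q[2]+c["cy"]])
def ray(n,uv,z):
    c=calibration(n);E=c["extrinsics"];Rm=E[:3,:3];o=-Rm.T@E[:3,3]
    d=Rm.T@np.array([(uv[0]-c["cx"])/c["fx"],(uv[1]-c["cy"])/c["fy"],1])
    return o+d*(z-o[2])/d[2]
def orange(im):
    h=cv2.cvtColor(im,cv2.COLOR_BGR2HSV);return cv2.inRange(h,(10,110,80),(28,255,255))
def cents(m,x0,x1,y0,y1):
    mm=np.zeros_like(m);mm[y0:y1,x0:x1]=m[y0:y1,x0:x1]
    n,l,s,c=cv2.connectedComponentsWithStats(mm);return [(s[i,4],c[i]) for i in range(1,n)]
E
python3 - <<'E'
from h import *
t=cv2.imread("pics/top0.png");g=cv2.cvtColor(t,cv2.COLOR_BGR2GRAY).astype(float)
# rail edges: subpixel by gradient
def edge(p):  # subpixel half-level position
    d=np.abs(np.diff(p)); d=np.where(d>0.35*d.max(),d,0); return (d*np.arange(.5,len(d))).sum()/d.sum()
L=[];Rr=[]
for r in range(190,262,3):
    L.append((edge(g[r,160:175])+160,r));Rr.append((edge(g[r,187:203])+187,r))
def line(P):
    Q=np.array([ray("top",p,.034)[:2] for p in P]); v=np.polyfit(Q[:,0],Q[:,1],1); return Q,v
QL,vl=line(L);QR,vr=line(Rr)
print("slopes",vl,vr,"width",(np.polyval(vl,.5)-np.polyval(vr,.5)),QL[:,1].std(),QR[:,1].std())
print("L",np.array(L)[:,0].round(1)); print("R",np.array(Rr)[:,0].round(1))
for c in range(170,192,4): print(c,"rows stop",[int(v) for v in g[258:275,c]])
for c in (180,182): print("nose",[int(v) for v in g[160:175,c]])
print(cents(orange(t),345,430,215,300))
s=cv2.imread("pics/side0.png");print(cents(orange(s),340,375,140,165))
print(g[228:250,360:382].astype(int))
E
```

```text
slopes [0.01762954 0.11894168] [0.01225144 0.07101476] width 0.0506159726010727 0.0007317976907797163 0.0005417293439259876
L [167.2 167.5 167.2 167.5 167.2 167.2 167.2 167.5 167.5 167.5 167.2 167.5
 167.2 167.5 167.2 167.2 167.5 167.2 167.2 167.5 167.5 167.5 167.5 167.5]
R [194.5 194.5 194.5 194.2 194.5 194.5 194.2 194.5 194.5 194.2 194.2 194.2
 194.2 194.5 194.2 194.2 194.2 194.5 194.2 194.5 194.5 194.5 194.5 194.5]
170 rows stop [109, 109, 108, 108, 108, 110, 102, 82, 112, 109, 110, 115, 113, 25, 37, 37, 40]
174 rows stop [108, 112, 114, 112, 112, 113, 104, 69, 111, 107, 111, 113, 111, 31, 35, 38, 37]
178 rows stop [110, 110, 111, 111, 111, 112, 103, 69, 113, 108, 112, 116, 109, 15, 38, 38, 39]
182 rows stop [112, 111, 112, 112, 113, 116, 104, 70, 114, 109, 112, 115, 111, 15, 34, 37, 39]
186 rows stop [109, 111, 109, 111, 109, 112, 100, 64, 115, 109, 110, 116, 108, 20, 34, 37, 38]
190 rows stop [110, 111, 110, 111, 112, 112, 104, 78, 111, 108, 109, 114, 109, 29, 34, 42, 35]
nose [123, 117, 52, 31, 32, 35, 32, 63, 118, 112, 108, 106, 108, 107, 109]
nose [123, 117, 43, 30, 34, 36, 3
[... 1917 characters left out ...]
3  33  41   4  10  12  15   4
   19  67 108 113]
 [104  72  91  87  90  91  79  46   4   0   2   2  15  15  11  16  17  17
   10   2  49 110]
 [117 112 100  85  88  89  94  92  54  10   0   3  10  16  18  17  17  15
   12  10   6  48]
 [ 98 115 108  86  92  88  86  90  89  55   7   0   0  10  18  19  16  17
   16  15  11  17]
 [ 62  90 112 113 104  96  91  90  96  92  63  11   0   2  11  14  16  11
   13  13   6  40]
 [121  68  85 106 113 110 106 106 106 111 111  67  34   0   0   9  15  16
   15   9  24  76]
 [131 124  76  68 101 112 113 109 108 112 113 112  85  25   0   0   1  11
    8  26  78 119]
 [127 129 125  82  65  91 114 111 109 109 109 112 110  86  46  33  14   6
   31  80 119 113]]
```

```bash
python3 - <<'E'
from h import *
r0=ray("top",(181,167.3),.034);e=ray("top",(181,265.3),.046);e1=ray("top",(181,270.6),.046)
print("nose",r0,"stop",e,e1,"len",np.linalg.norm((r0-e)[:2]))
vx=np.array([1,0.01494]);vx/=np.linalg.norm(vx); ux=-vx; uy=np.array([-ux[1],ux[0]])
c0=np.array([.5,(0.01494*.5+(0.11894+.07101)/2)])
# origin from nose: x=-100 ; from stop: x=85
for p,x in((r0,-.1),(e,.085)):
    s=(p[:2]-c0)@ux - x; print("origin",c0+ux*s)
t=cv2.imread("pics/top0.png")
O=[c for a,c in cents(orange(t),345,430,215,300)]
b=ray("top",np.mean(O,0),.078); 
g=255-0*t[:,:,0]
gr=cv2.cvtColor(t,cv2.COLOR_BGR2GRAY)[236:243,368:376].astype(float)
w=np.clip(gr-40,0,60);w[:, :1]=0;yy,xx=np.mgrid[236:243,368:376];m=w*((xx-371.5)**2+(yy-239)**2<14)
k=np.array([(m*xx).sum(),(m*yy).sum()])/m.sum();print(k)
K=ray("top",k,.0655);d=(b-K)[:2];print("block",b,"knob",K,"dist",np.linalg.norm(d))
yc=d/np.linalg.norm(d);xc=np.array([yc[1],-yc[0]]);print("carrier yaw",np.degrees(np.arctan2(xc[1],xc[0])),"rail yaw",np.degrees(np.arctan2(ux[1],ux[0]))%360)
# foot check: project foot corners
for X,Y in((35,38),(35,-38),(-35,38),(-35,-38)):
    P=np.r_[b[:2]+xc*X/1e3+yc*Y/1e3,.028];print(proj("top",P).round(1),proj("side",P).round(1))
print("side block",proj("side",b),"knobs",proj("side",K))
s=get_state();q=s["orientation"];M=R.from_quat(np.r_[q[1:],q[0]]).as_matrix();print(M.round(3),np.degrees(np.arctan2(M[1,1],M[0,1])))
E
```

```text
nose [0.64843622 0.10435122 0.034     ] stop [0.46429091 0.09905417 0.046     ] [0.45457414 0.09891733 0.046     ] len 0.18422147807647682
origin [0.54844273 0.10316873]
origin [0.54923875 0.10318063]
[371.67643312 239.42038217]
block [ 0.4663907  -0.30467902  0.078     ] knob [ 0.51233249 -0.24930687  0.0655    ] dist 0.07194944611137197
carrier yaw 140.31779922104383 rail yaw 180.85593526710446
[401. 291.] [380.4 170.1]
[369.6 265.1] [355.4 182. ]
[424.1 262.2] [356.4 157.1]
[392.9 236.5] [331.6 167.9]
side block [358.43185023 148.23271791] knobs [332.75832474 164.39114818]
[[-0.904  0.428 -0.001]
 [ 0.428  0.904 -0.001]
 [ 0.    -0.002 -1.   ]] 64.68625890194035
```

```bash
python3 -m crank '[[0,0,0,0,0,-9.4,1],[0,0,0,0,0,-9.4,1],[0,0,0,0,0,-9.4,1],[0,0,0,0,0,-9.4,1],[0,0,0,0,0,-9.5,1],[0,0,0,0,0,-9.5,1],[0,0,0,0,0,-9.5,1],[0,0,0,0,0,-9.5,1]]' 40
cat >> h.py <<'E'
def pose():
    s=get_state();q=s["orientation"];return s,R.from_quat(np.r_[q[1:],q[0]]).as_matrix()
def goto(P,yaw):  # P = grasp point world target, yaw deg of tool y, tool down
    s,M=pose(); tcp=np.r_[P[:2],P[2]+.155]
    y=np.array([np.cos(np.radians(yaw)),np.sin(np.radians(yaw)),0]);z=np.array([0,0,-1.]);T=np.c_[np.cross(y,z),y,z]
    print("t",s["clock"],"grasp now",(s["tcp_pos"]+M[:,2]*.155).round(4),"yaw",np.degrees(np.arctan2(M[1,1],M[0,1])).round(2),"j",s["joint_pos"].round(2))
    print("shift mm",(M.T@(tcp-s["tcp_pos"])*1e3).round(1),"rot deg",np.degrees(R.from_matrix(M.T@T).as_rotvec()).round(2),"F",s["wrist_force"].round(1),"gap",round(s["finger_gap"],4))
E
python3 - <<'E'
from h import *
goto([.4664,-.3047,.16],140.3)
goto([.45,.1,.249],140.3)
E
```

```text
clock: 1.1
tcp_pos: [0.2458, 0.5197, 0.4041]
orientation: [-0.0, -0.427, 0.904, -0.0]
wrist_force: [0.5, 0.4, 0.7]
finger_gap: 0.0854
t 1.1 grasp now [0.2457 0.5195 0.2491] yaw 140.6 j [ 0.99  0.31  0.05  1.3  -0.    0.11]
shift mm [ 496.9 -693.7   89.8] rot deg [-0.01 -0.06  0.3 ] F [0.5 0.4 0.7] gap 0.0854
t 1.1 grasp now [0.2457 0.5195 0.2491] yaw 140.6 j [ 0.99  0.31  0.05  1.3  -0.    0.11]
shift mm [ 1.947e+02 -4.242e+02  4.000e-01] rot deg [-0.01 -0.06  0.3 ] F [0.5 0.4 0.7] gap 0.0854
```

```bash
python3 -m crank '[[24,-53,0,0,0,0,1],[24,-53,0,0,0,0,1],[24,-53,0,0,0,0,1],[24,-53,0,0,0,0,1],[24,-53,0,0,0,0,1],[24,-53,0,0,0,0,1],[25,-53,0,0,0,0,1],[25,-53,0,0,0,0,1]]' 
python3 -m crank '[[38,-34,11,0,0,0,1],[38,-34,11,0,0,0,1],[38,-34,11,0,0,0,1],[38,-34,11,0,0,0,1],[38,-34,11,0,0,0,1],[38,-34,11,0,0,0,1],[38,-34,11,0,0,0,1],[36,-32,12,0,0,0,1]]' 
python3 - <<'E'
from h import *
goto([.4664,-.3047,.060],140.3)
E
```

```text
clock: 2.1
tcp_pos: [0.4484, 0.0978, 0.4045]
orientation: [0.0, -0.425, 0.905, 0.0]
wrist_force: [1.0, 0.5, 0.0]
finger_gap: 0.0852
clock: 3.1
tcp_pos: [0.4625, -0.3069, 0.315]
orientation: [0.0, -0.425, 0.905, 0.0]
wrist_force: [0.7, -0.2, 0.9]
finger_gap: 0.0856
t 3.1 grasp now [ 0.4625 -0.3068  0.16  ] yaw 140.26 j [-0.73  0.32 -0.17  1.08  0.   -1.61]
shift mm [ -4.2  -1.6 100. ] rot deg [ 0.02  0.01 -0.04] F [ 0.7 -0.2  0.9] gap 0.0856
```

```bash
python3 -m crank '[[-4.2,-1.6,10,0,0,0,1],[0,0,20,0,0,0,1],[0,0,20,0,0,0,1],[0,0,20,0,0,0,1],[0,0,15,0,0,0,1],[0,0,10,0,0,0,1],[0,0,5,0,0,0,1],[0,0,0,0,0,0,1]]' 
python3 - <<'E'
from h import *
goto([.4664,-.3047,.060],140.3)
cv2.imwrite("pics/s1.png",read_camera("side")[100:240,260:460].repeat(4,0).repeat(4,1))
E
```

```text
clock: 4.1
tcp_pos: [0.4668, -0.3029, 0.2157]
orientation: [0.0, -0.425, 0.905, 0.0]
wrist_force: [0.1, 1.0, -0.7]
finger_gap: 0.0855
t 4.1 grasp now [ 0.4668 -0.3029  0.0607] yaw 140.29 j [-0.72  0.41 -0.31  0.86  0.   -1.6 ]
shift mm [ 1.6 -0.8  0.7] rot deg [ 0.    0.01 -0.01] F [ 0.1  1.  -0.7] gap 0.0855
```

View pics/s1.png

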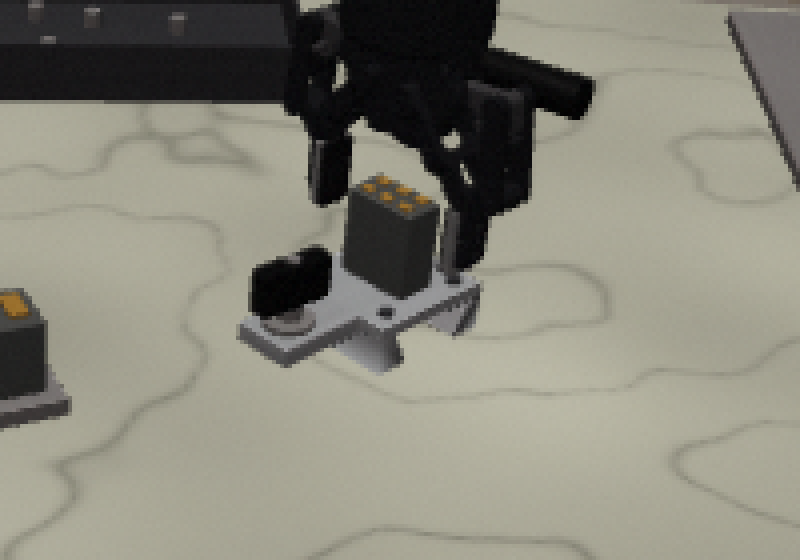

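The fingers straddle the grey block (px ~345–435 in the crop) along its x, clear of the knob. Closing and lifting.

```bash
python3 -m crank '[[1.6,-0.8,0,0,0,0,0.8],[0,0,0,0,0,0,0],[0,0,0,0,0,0,0],[0,0,0,0,0,0,0],[0,0,0,0,0,0,0],[0,0,0,0,0,0,0],[0,0,0,0,0,0,0],[0,0,0,0,0,0,0]]' 70
python3 -m crank '[[0,0,-5,0,0,0,0],[0,0,-10,0,0,0,0],[0,0,-20,0,0,0,0],[0,0,-25,0,0,0,0],[0,0,-20,0,0,0,0],[0,0,-15,0,0,0,0],[0,0,-5,0,0,0,0],[0,0,0,0,0,0,0]]' 
python3 - <<'E'
from h import *
goto([.5488+.175,.1032+.0026,.160],180.86)
cv2.imwrite("pics/s2.png",read_camera("side"))
cv2.imwrite("pics/t2.png",read_camera("top"))
E
```

```text
clock: 5.15
tcp_pos: [0.4666, -0.3051, 0.2163]
orientation: [0.0, -0.425, 0.905, -0.001]
wrist_force: [-0.3, -0.3, 4.9]
finger_gap: 0.043
clock: 6.15
tcp_pos: [0.4663, -0.3046, 0.3155]
orientation: [-0.0, -0.425, 0.905, 0.0]
wrist_force: [0.1, -0.3, -4.7]
finger_gap: 0.0432
t 6.15 grasp now [ 0.4662 -0.3046  0.1605] yaw 140.29 j [-0.72  0.32 -0.17  1.08  0.   -1.6 ]
shift mm [-480.3   64.1    0.6] rot deg [ 1.000e-02  1.000e-02 -4.057e+01] F [ 0.1 -0.3 -4.7] gap 0.0432
```

View pics/s2.png

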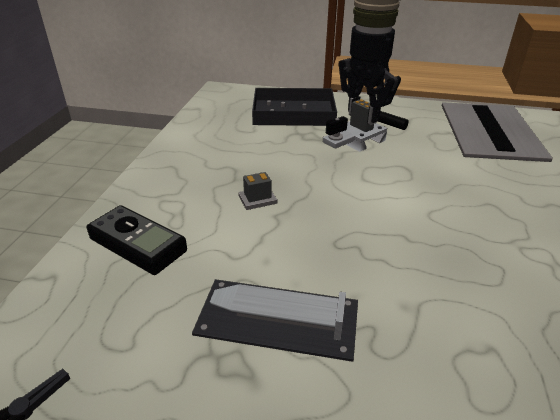

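```bash
python3 - <<'E'
from h import *
goto([.6988,.1054,.140],180.86)
E
```

```text
t 6.25 grasp now [ 0.4659 -0.3043  0.1598] yaw 140.29 j [-0.72  0.32 -0.17  1.08  0.   -1.6 ]
shift mm [-464.    82.8   20. ] rot deg [ 9.000e-02  4.000e-02 -4.057e+01] F [ 0.1  0.3 -3.3] gap 0.0434
```

View pics/t2.png

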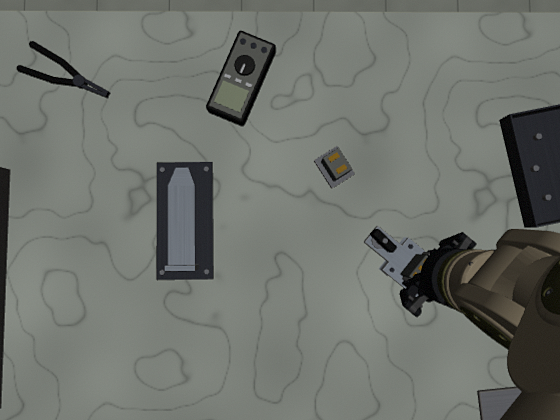

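The carrier is held, level, with its knob at px (384,240). Moving over to the front of the nose and turning it in line.

```bash
python3 -m crank '[[-46,8,0,0,0,0,0],[-46,8,0,0,0,0,0],[-46,8,0,0,0,0,0],[-46,8,0,0,0,0,0],[-46,8,0,0,0,0,0],[-46,8,0,0,0,0,0],[-46,8,0,0,0,0,0],[-46,8,0,0,0,0,0]]' 
python3 -m crank '[[-46,8,0,0,0,0,0],[-30,6,0,0,0,0,0],[-20,4.8,0,0,0,0,0],[0,0,0,0,0,-8,0],[0,0,0,0,0,-8,0],[0,0,0,0,0,-8,0],[0,0,0,0,0,-8,0],[0,0,0,0,0,-8,0]]' 
python3 - <<'E'
from h import *
goto([.6988,.1054,.0765],180.86)
E
```

```text
clock: 7.25
tcp_pos: [0.6526, 0.0207, 0.3144]
orientation: [-0.001, -0.425, 0.905, 0.0]
wrist_force: [0.7, -0.8, -4.1]
finger_gap: 0.043
clock: 8.25
tcp_pos: [0.6989, 0.1051, 0.3141]
orientation: [0.001, 0.71, -0.704, -0.001]
wrist_force: [-0.3, -0.2, -3.8]
finger_gap: 0.0433
t 8.25 grasp now [0.6985 0.1051 0.1591] yaw -179.45 j [ 0.04  0.61  0.29  1.25  0.   -1.54]
shift mm [-0.3 -0.1 82.6] rot deg [ 0.14  0.   -0.31] F [-0.3 -0.2 -3.8] gap 0.0433
```

```bash
python3 -m crank '[[0,0,10,0,0,-0.3,0],[0,0,15,0,0,0,0],[0,0,15,0,0,0,0],[0,0,12,0,0,0,0],[0,0,8,0,0,0,0],[0,0,0,0,0,0,0],[0,0,0,0,0,0,0],[0,0,0,0,0,0,0]]' 
python3 - <<'E'
from h import *
goto([.6988,.1054,.0765],180.86)
a=read_camera("side");cv2.imwrite("pics/s3r.png",a)
b=read_camera("top");cv2.imwrite("pics/t3r.png",b)
cv2.imwrite("pics/s3.png",cv2.resize(a[200:360,140:400],None,fx=3,fy=3,interpolation=cv2.INTER_CUBIC))
cv2.imwrite("pics/t3.png",cv2.resize(b[60:290,110:300],None,fx=2.6,fy=2.6,interpolation=cv2.INTER_CUBIC))
E
```

```text
clock: 9.25
tcp_pos: [0.6994, 0.1052, 0.2566]
orientation: [-0.001, 0.711, -0.703, 0.001]
wrist_force: [0.2, -0.2, -4.3]
finger_gap: 0.0433
t 9.25 grasp now [0.6997 0.1052 0.1016] yaw -179.42 j [ 0.04  0.64  0.19  1.12  0.   -1.55]
shift mm [-0.2  0.6 25.1] rot deg [-0.09  0.01 -0.28] F [ 0.2 -0.2 -4.3] gap 0.0433
```

View pics/s3.png

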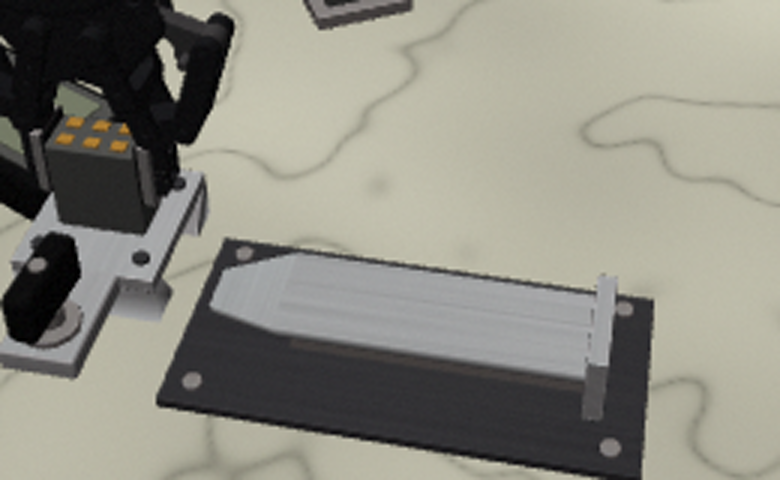

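View pics/t3.png

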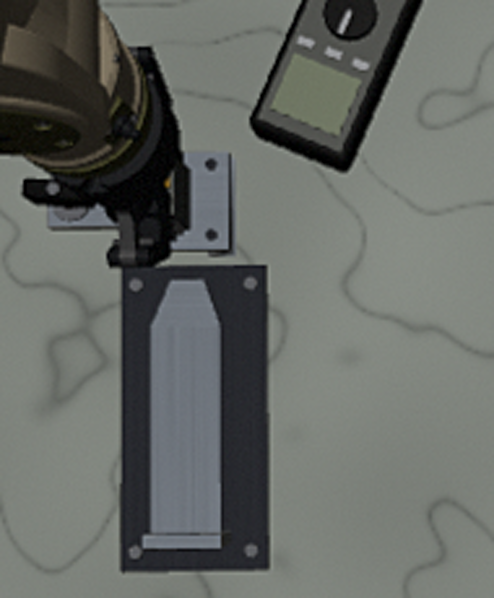

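```bash
python3 - <<'E'
from h import *
b=cv2.imread("pics/t3r.png");g=cv2.cvtColor(b,cv2.COLOR_BGR2GRAY).astype(float)
h=.1016-.060
P=[]
for r in range(122,152,3):
    p=g[r,192:206];d=np.abs(np.diff(p));i=np.argmin(np.diff(p)) if 0 else d.argmax();P.append((192+i+.5,r))
    
print([p[0] for p in P]);Q=np.array([ray("top",p,.028+h)[:2] for p in P]);print(Q.round(4))
print(np.degrees(np.polyfit(Q[:,0],Q[:,1],1)[0]))
s=cv2.imread("pics/s3r.png")
O=cents(orange(s),155,190,235,255);print(O)
for a,c in O: print(ray("side",c,.078+h).round(4))
print("knob",ray("side",(140+37/3,200+264/3),.0655+h).round(4))
E
```

```text
[np.float64(198.5), np.float64(198.5), np.float64(197.5), np.float64(197.5), np.float64(197.5), np.float64(197.5), np.float64(197.5), np.float64(197.5), np.float64(197.5), np.float64(197.5)]
[[0.7261 0.0655]
 [0.7205 0.0654]
 [0.715  0.0672]
 [0.7094 0.0671]
 [0.7039 0.0671]
 [0.6984 0.067 ]
 [0.6928 0.0669]
 [0.6873 0.0669]
 [0.6818 0.0668]
 [0.6763 0.0667]]
-1.154624162672666
[(np.int32(21), array([164.61904762, 240.42857143])), (np.int32(21), array([173.38095238, 241.57142857])), (np.int32(10), array([181. , 242.8])), (np.int32(20), array([161.1, 245.8])), (np.int32(19), array([170.21052632, 247.10526316])), (np.int32(21), array([179.38095238, 248.33333333]))]
[0.7118 0.1009 0.1196]
[0.6989 0.1006 0.1196]
[0.6876 0.1008 0.1196]
[0.7119 0.1126 0.1196]
[0.6986 0.1125 0.1196]
[0.6854 0.1123 0.1196]
knob [0.6969 0.1785 0.1071]
```

```bash
python3 -m crank '[[0,0,8,0,0,-0.2,0],[0,0,8,0,0,0,0],[0,0,6,0,0,0,0],[0,0,3.1,0,0,0,0],[0,0,0,0,0,0,0],[0,5,0,0,0,0,0],[0,5,0,0,0,0,0],[0,0,0,0,0,0,0]]' 
python3 - <<'E'
from h import *
goto([.6488,.1047,.0765],180.86)
a=read_camera("side");cv2.imwrite("pics/s4.png",cv2.resize(a[200:360,140:400],None,fx=3,fy=3,interpolation=cv2.INTER_CUBIC))
E
```

```text
clock: 10.35
tcp_pos: [0.6886, 0.1051, 0.2309]
orientation: [-0.0, 0.712, -0.702, -0.0]
wrist_force: [0.4, -0.6, -3.9]
finger_gap: 0.0434
t 10.35 grasp now [0.6886 0.1051 0.0759] yaw -179.21 j [ 0.04  0.64  0.12  1.06  0.   -1.55]
shift mm [-0.2 39.8 -0.6] rot deg [ 0.    0.   -0.07] F [ 0.4 -0.6 -3.9] gap 0.0434
```

View pics/s4.png

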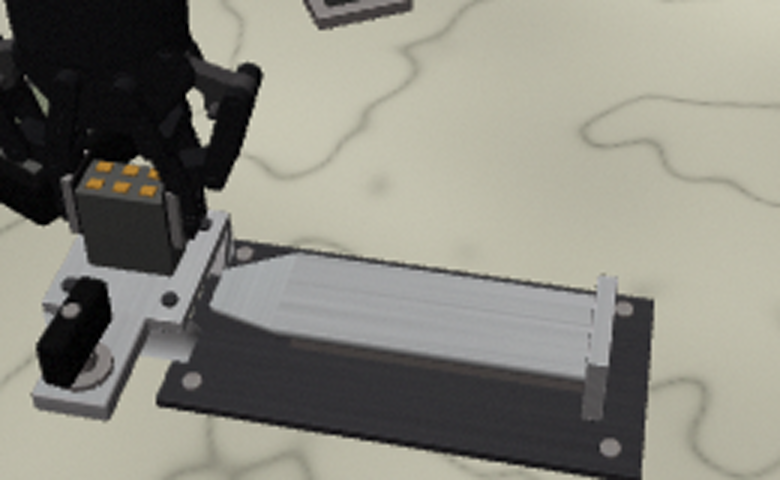

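The channel mouth lines up with the nose tip (px ~(210,285)). No contact force, so I'm sliding on.

```bash
python3 -m crank '[[0,5,-0.5,0,0,0,0],[0,6,0,0,0,0,0],[0,6,0,0,0,0,0],[0,6,0,0,0,0,0],[0,6,0,0,0,0,0],[0,6,0,0,0,0,0],[0,5,0,0,0,0,0],[0,0,0,0,0,0,0]]' 
python3 - <<'E'
from h import *
goto([.5988,.1039,.0765],180.86)
E
```

```text
clock: 11.4
tcp_pos: [0.6487, 0.1045, 0.2312]
orientation: [0.0, 0.712, -0.702, -0.0]
wrist_force: [0.8, 0.1, -4.1]
finger_gap: 0.043
t 11.4 grasp now [0.6487 0.1045 0.0762] yaw -179.21 j [ 0.04  0.56 -0.    1.    0.   -1.55]
shift mm [-0.1 49.9 -0.3] rot deg [ 0.01  0.   -0.07] F [ 0.8  0.1 -4.1] gap 0.043
```

```bash
python3 -m crank '[[0,6,0,0,0,0,0],[0,8,0,0,0,0,0],[0,8,0,0,0,0,0],[0,8,0,0,0,0,0],[0,8,0,0,0,0,0],[0,7,0,0,0,0,0],[0,5,0,0,0,0,0],[0,0,0,0,0,0,0]]' 
python3 - <<'E'
from h import *
goto([.5088,.1026,.0765],180.86)
a=read_camera("side");cv2.imwrite("pics/s5.png",cv2.resize(a[200:360,140:400],None,fx=3,fy=3,interpolation=cv2.INTER_CUBIC))
E
```

```text
clock: 12.4
tcp_pos: [0.5988, 0.1038, 0.2312]
orientation: [-0.0, 0.712, -0.702, -0.0]
wrist_force: [-0.3, 0.2, -3.3]
finger_gap: 0.043
t 12.4 grasp now [0.5988 0.1038 0.0762] yaw -179.21 j [ 0.04  0.48 -0.15  0.94  0.   -1.54]
shift mm [-0.  90.  -0.3] rot deg [ 0.    0.   -0.07] F [-0.3  0.2 -3.3] gap 0.043
```

View pics/s5.png

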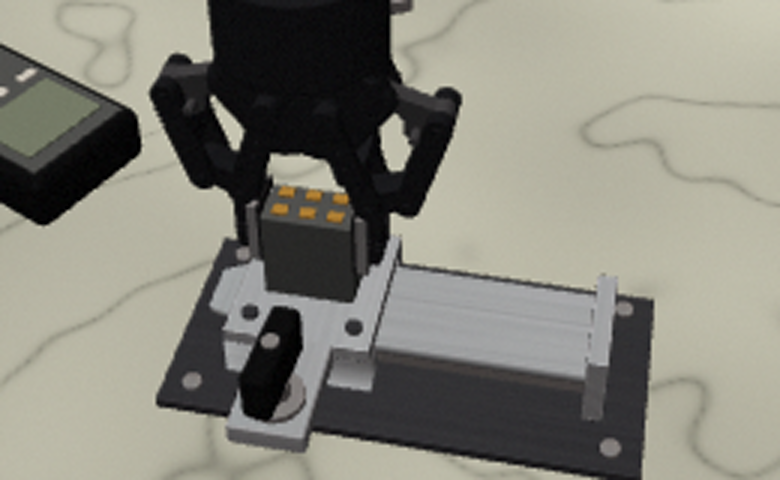

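The carrier is on the rail and straight, with no side force.

```bash
python3 -m crank '[[0,8,0,0,0,0,0],[0,14,0,0,0,0,0],[0,14,0,0,0,0,0],[0,14,0,0,0,0,0],[0,14,0,0,0,0,0],[0,14,0,0,0,0,0],[0,10,0,0,0,0,0],[0,4,0,0,0,0,0]]' 
python3 -m crank '[[0,2,0,0,0,0,0],[0,2,0,0,0,0,0],[0,1.5,0,0,0,0,0],[0,0,0,0,0,0,0],[0,0,0,0,0,0,0],[0,0,0,0,0,0,0],[0,0,0,0,0,0,0],[0,0,0,0,0,0,0]]' 
python3 - <<'E'
from h import *
goto([.4988,.1025,.0765],180.86)
a=read_camera("side");cv2.imwrite("pics/s6.png",cv2.resize(a[200:360,140:400],None,fx=3,fy=3,interpolation=cv2.INTER_CUBIC))
E
```

```text
clock: 13.45
tcp_pos: [0.5064, 0.1025, 0.2312]
orientation: [-0.0, 0.712, -0.702, -0.0]
wrist_force: [0.4, 1.1, -3.8]
finger_gap: 0.043
clock: 14.45
tcp_pos: [0.5016, 0.1024, 0.2311]
orientation: [-0.0, 0.712, -0.702, 0.0]
wrist_force: [-0.1, 0.2, -4.7]
finger_gap: 0.0431
t 14.45 grasp now [0.5017 0.1024 0.0761] yaw -179.21 j [ 0.04  0.32 -0.4   0.85  0.   -1.54]
shift mm [-0.1  2.8 -0.4] rot deg [-0.    0.   -0.07] F [-0.1  0.2 -4.7] gap 0.0431
```

View pics/s6.png

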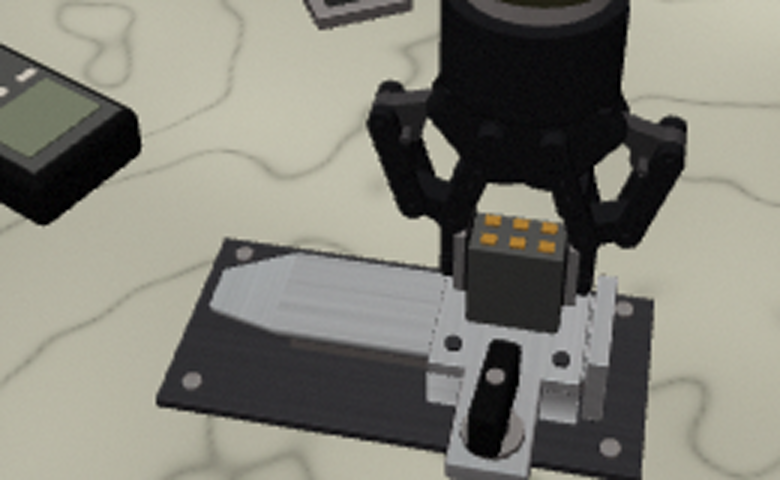

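```bash
python3 -m crank '[[0,1,0,0,0,0,0],[0,1,0,0,0,0,0],[0,0.5,0,0,0,0,0],[0,0,0,0,0,0,0],[0,0,0,0,0,0,0],[0,0,0,0,0,0,0],[0,0,0,0,0,0,0],[0,0,0,0,0,0,0]]' 
python3 - <<'E'
from h import *
goto([.4988,.1025,.0765],180.86)
E
```

```text
clock: 15.5
tcp_pos: [0.4996, 0.1024, 0.2313]
orientation: [-0.001, 0.712, -0.702, 0.0]
wrist_force: [5.0, -0.7, -5.8]
finger_gap: 0.0432
t 15.5 grasp now [0.4998 0.1024 0.0763] yaw -179.22 j [ 0.04  0.31 -0.41  0.85  0.   -1.54]
shift mm [-0.1  0.8 -0.2] rot deg [-0.08  0.01 -0.08] F [ 5.  -0.7 -5.8] gap 0.0432
```

Contact with the stop (5 N). Lowering onto the rail, releasing, rising.

```bash
python3 -m crank '[[0,0,0.8,0,0,0,0],[0,0,0.7,0,0,0,0],[0,0,0,0,0,0,0],[0,0,0,0,0,0,0.8],[0,0,0,0,0,0,0.8],[0,0,0,0,0,0,0.8],[0,0,0,0,0,0,0.8],[0,0,0,0,0,0,0.8]]' 
python3 -m crank '[[0,0,-10,0,0,0,0.8],[0,0,-20,0,0,0,0.8],[0,0,-20,0,0,0,0.8],[0,0,-15,0,0,0,0.8],[0,0,-5,0,0,0,0.8],[0,0,0,0,0,0,0.8],[0,0,0,0,0,0,0.8],[0,0,0,0,0,0,0.8]]' 
python3 - <<'E'
from h import *
goto([.4988,.1745,.11],180.86)
a=read_camera("side");cv2.imwrite("pics/s7r.png",a);cv2.imwrite("pics/s7.png",cv2.resize(a[200:360,140:400],None,fx=3,fy=3,interpolation=cv2.INTER_CUBIC))
b=read_camera("top");cv2.imwrite("pics/t7r.png",b);cv2.imwrite("pics/t7.png",cv2.resize(b[140:300,110:300],None,fx=3,fy=3,interpolation=cv2.INTER_CUBIC))
O=cents(orange(a),285,335,260,290)
for n,c in O: print(n,ray("side",c,.092).round(4))
print(np.mean([ray("side",c,.092) for n,c in O],0))
E
```

```text
clock: 16.5
tcp_pos: [0.499, 0.1024, 0.2295]
orientation: [0.0, 0.712, -0.702, -0.0]
wrist_force: [0.4, -0.2, 0.4]
finger_gap: 0.068
clock: 17.5
tcp_pos: [0.4989, 0.1024, 0.2989]
orientation: [0.0, 0.712, -0.702, -0.0]
wrist_force: [-0.5, -0.2, -0.4]
finger_gap: 0.068
t 17.5 grasp now [0.4986 0.1024 0.1439] yaw -179.21 j [ 0.04  0.25 -0.31  1.01  0.   -1.54]
shift mm [-72.1  -1.   33.9] rot deg [ 0.07  0.   -0.07] F [-0.5 -0.2 -0.4] gap 0.068
18 [0.5131 0.0965 0.092 ]
20 [0.5   0.096 0.092]
19 [0.4865 0.0962 0.092 ]
20 [0.5129 0.1084 0.092 ]
21 [0.4995 0.1082 0.092 ]
20 [0.4865 0.108  0.092 ]
[0.49973092 0.10218091 0.092     ]
```

View pics/s7.png

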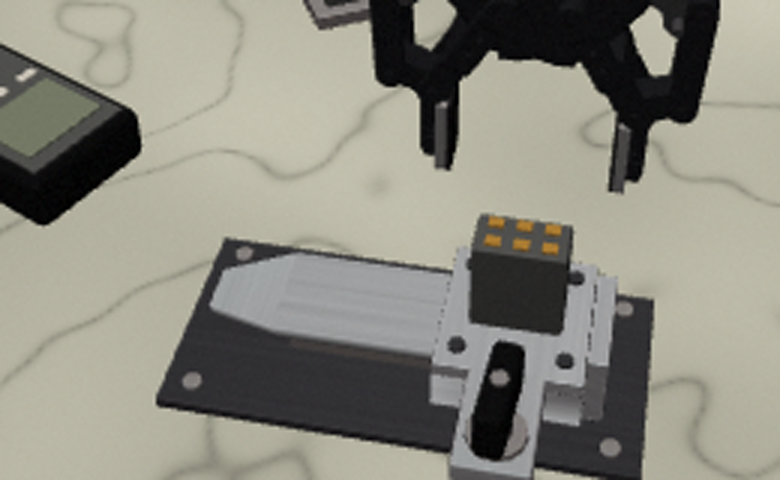

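View pics/t7.png

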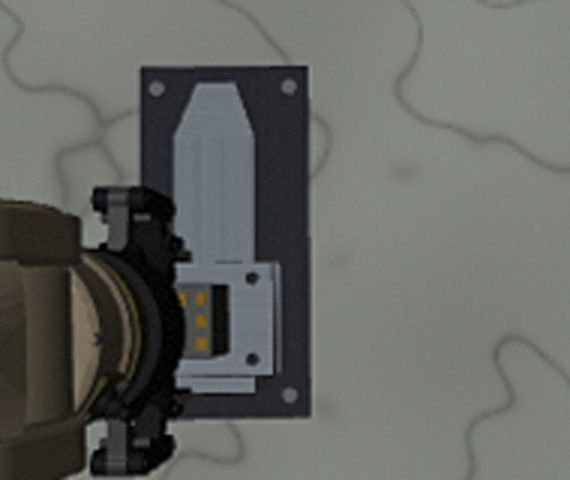

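```bash
python3 - <<'E'
from h import *
g=cv2.cvtColor(cv2.imread("pics/top0.png"),cv2.COLOR_BGR2GRAY).astype(float)
P=[]
for r in range(232,243):
    row=g[r,364:390]; i=[k for k in range(len(row)-1) if row[k]<60<=row[k+1] and 364+k>r+364-232]
    k=i[0];P.append((364+k+(60-row[k])/(row[k+1]-row[k]),r))
Q=np.array([ray("top",p,.0655)[:2] for p in P]);print(np.array(P).round(1).tolist())
v=np.polyfit(Q[:,0],Q[:,1],1);a=np.degrees(np.arctan(v[0]));print("bar dir",a, "carrier y",140.32-90)
# side: bar dir in current view via dot
print("knob side",ray("side",(306.7,325.7),.0795))
print("expected",np.array([.4997,.1022])+.072*np.array([np.sin(np.radians(180.8))*-1*-1,-np.cos(np.radians(180.8))]))
s=cv2.imread("pics/s7r.png");m=(cv2.cvtColor(s,cv2.COLOR_BGR2GRAY)[305:360,285:330]);
cv2.imwrite("pics/k7.png",cv2.resize(np.clip(m.astype(int)*3,0,255).astype(np.uint8),None,fx=10,fy=10,interpolation=cv2.INTER_CUBIC))
E
```

```text
[[369.0, 232.0], [370.3, 233.0], [371.1, 234.0], [372.2, 235.0], [373.2, 236.0], [374.1, 237.0], [375.0, 238.0], [375.9, 239.0], [376.8, 240.0], [377.9, 241.0], [378.9, 242.0]]
bar dir 43.69862335839938 carrier y 50.31999999999999
knob side [0.49742216 0.17426384 0.0795    ]
expected [0.49869472 0.17419298]
```

View pics/k7.png

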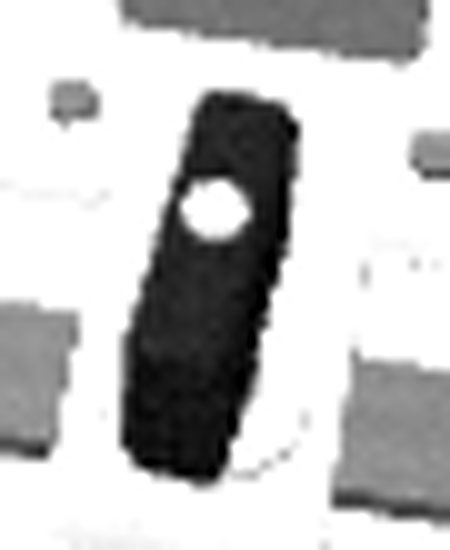

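Home: the block centre is measured at (0.4997, 0.1022), about x = 49 mm on the rail. The bar is about 6.6° clockwise of loose. Moving over the knob with a partial opening.

```bash
python3 -m crank '[[-10,0,0,0,0,0,0.5],[-20,0,0,0,0,0,0.5],[-20,0,0,0,0,0,0.5],[-15,0,0,0,0,0,0.5],[-7,-0.3,0,0,0,0,0.5],[0,0,0,0,0,6.6,0.5],[0,0,0,0,0,0,0.5],[0,0,0,0,0,0,0.5]]' 40
python3 - <<'E'
from h import *
goto([.4981,.1743,.070],174.2)
E
```

```text
clock: 18.6
tcp_pos: [0.4984, 0.1743, 0.2996]
orientation: [-0.0, -0.671, 0.742, 0.0]
wrist_force: [0.7, 0.3, 0.2]
finger_gap: 0.0426
t 18.6 grasp now [0.4984 0.1743 0.1446] yaw 174.27 j [ 0.18  0.28 -0.27  1.03 -0.   -1.29]
shift mm [-0.   0.3 74.6] rot deg [ 0.   -0.    0.07] F [0.7 0.3 0.2] gap 0.0426
```

```bash
python3 -m crank '[[0,0,8,0,0,0,0.5],[0,0,15,0,0,0,0.5],[0,0,15,0,0,0,0.5],[0,0,15,0,0,0,0.5],[0,0,12,0,0,0,0.5],[0,0,6,0,0,0,0.5],[0,0,3.6,0,0,0,0.5],[0,0,0,0,0,0,0.5]]' 
python3 - <<'E'
from h import *
goto([.4981,.1743,.070],174.2)
a=read_camera("side");cv2.imwrite("pics/s8.png",cv2.resize(a[200:380,180:400],None,fx=3,fy=3,interpolation=cv2.INTER_CUBIC))
E
```

```text
clock: 19.6
tcp_pos: [0.4985, 0.1744, 0.2251]
orientation: [0.0, -0.67, 0.742, -0.0]
wrist_force: [0.4, 0.5, 0.4]
finger_gap: 0.0426
t 19.6 grasp now [0.4985 0.1744 0.0701] yaw 174.19 j [ 0.18  0.35 -0.37  0.85  0.   -1.28]
shift mm [0.2 0.4 0.1] rot deg [-0.01  0.01 -0.01] F [0.4 0.5 0.4] gap 0.0426
```

View pics/s8.png

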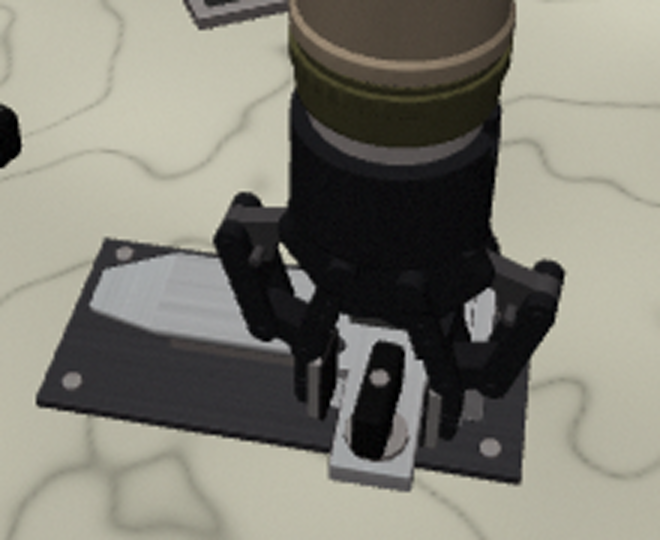

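The pads straddle the bar (px ~(378,400)), clear of the block. Closing, then turning.

```bash
python3 -m crank '[[0,0,0,0,0,0,0.2],[0,0,0,0,0,0,0],[0,0,0,0,0,0,0],[0,0,0,0,0,0,0],[0,0,0,0,0,0,0],[0,0,0,0,0,0,0],[0,0,0,0,0,0,0],[0,0,0,0,0,0,0]]' 40
python3 - <<'E'
from h import *
goto([.4981,.1743,.070],174.2)
E
python3 -m crank '[[0,0,0,0,0,4,0],[0,0,0,0,0,5,0],[0,0,0,0,0,5,0],[0,0,0,0,0,5,0],[0,0,0,0,0,5,0],[0,0,0,0,0,5,0],[0,0,0,0,0,5,0],[0,0,0,0,0,4,0]]' 
python3 - <<'E'
from h import *
goto([.4981,.1743,.070],174.2); print(get_state()["ft_torque"])
E
```

```text
clock: 20.65
tcp_pos: [0.4987, 0.1745, 0.2253]
orientation: [0.0, -0.67, 0.742, -0.0]
wrist_force: [0.2, 0.4, 5.1]
finger_gap: 0.0137
t 20.65 grasp now [0.4988 0.1745 0.0703] yaw 174.19 j [ 0.18  0.35 -0.37  0.85  0.   -1.28]
shift mm [0.2 0.6 0.3] rot deg [-0.04  0.02 -0.01] F [0.2 0.4 5.1] gap 0.0137
clock: 21.65
tcp_pos: [0.4985, 0.1746, 0.2253]
orientation: [0.0, -0.391, 0.92, 0.0]
wrist_force: [-1.0, 2.3, 6.2]
finger_gap: 0.0129
t 21.65 grasp now [0.4985 0.1747 0.0703] yaw 136.06 j [ 0.18  0.35 -0.37  0.85  0.   -0.62]
shift mm [0.4 0.1 0.3] rot deg [ -0.     0.04 -38.14] F [-1.   2.3  6.2] gap 0.0129
[0.14705393 0.1463845  0.05700008]
```

```bash
python3 -m crank '[[0,0,0,0,0,4,0],[0,0,0,0,0,5,0],[0,0,0,0,0,6,0],[0,0,0,0,0,6,0],[0,0,0,0,0,6,0],[0,0,0,0,0,6,0],[0,0,0,0,0,5,0],[0,0,0,0,0,3,0]]' 
python3 - <<'E'
from h import *
goto([.4981,.1743,.070],94.8); print(get_state()["ft_torque"])
E
```

```text
clock: 22.65
tcp_pos: [0.4983, 0.1748, 0.2253]
orientation: [-0.0, -0.045, 0.999, 0.001]
wrist_force: [-0.6, 3.9, 6.0]
finger_gap: 0.0134
t 22.65 grasp now [0.4983 0.175  0.0703] yaw 95.1 j [ 0.18  0.35 -0.37  0.85  0.    0.1 ]
shift mm [ 0.2 -0.5  0.3] rot deg [0.07 0.   0.3 ] F [-0.6  3.9  6. ] gap 0.0134
[0.3401204  0.22923125 0.06545272]
```

```bash
python3 -m crank '[[0,0,0,0,0,1,0],[0,0,0,0,0,1,0],[0,0,0,0,0,0,0],[0,0,0,0,0,0,0.4],[0,0,0,0,0,0,0.4],[0,0,0,0,0,0,0.4],[0,0,0,0,0,0,0.4],[0,0,0,0,0,0,0.4]]'
python3 -m crank '[[0,0,-5,0,0,0,0.4],[0,0,-15,0,0,0,0.4],[0,0,-20,0,0,0,0.4],[0,0,-30,0,0,0,0.4],[0,0,-30,0,0,0,0.4],[0,0,-20,0,0,0,0.4],[0,0,-10,0,0,0,0.4],[0,0,0,0,0,0,0.4]]'
python3 - <<'E'
from h import *
goto([.4981,.1743,.070],94.8)
a=read_camera("side");cv2.imwrite("pics/s9r.png",a);cv2.imwrite("pics/s9.png",cv2.resize(a[200:380,180:400],None,fx=3,fy=3,interpolation=cv2.INTER_CUBIC))
O=cents(orange(a),285,335,260,290);print(len(O),np.mean([ray("side",c,.092) for n,c in O],0))
E
```

```text
clock: 23.65
tcp_pos: [0.4984, 0.1744, 0.2249]
orientation: [-0.0, -0.028, 1.0, 0.0]
wrist_force: [-0.4, -0.4, -0.3]
finger_gap: 0.0345
clock: 24.65
tcp_pos: [0.4986, 0.1744, 0.356]
orientation: [0.001, -0.028, 1.0, 0.0]
wrist_force: [-0.1, -0.3, -0.0]
finger_gap: 0.0339
t 24.65 grasp now [0.4989 0.1745 0.201 ] yaw 93.19 j [ 0.18  0.24 -0.17  1.16  0.    0.13]
shift mm [ 8.00e-01 -1.00e-01  1.31e+02] rot deg [ 0.02  0.11 -1.61] F [-0.1 -0.3 -0. ] gap 0.0339
4 [0.49632425 0.10528688 0.092     ]
```

View pics/s9.png

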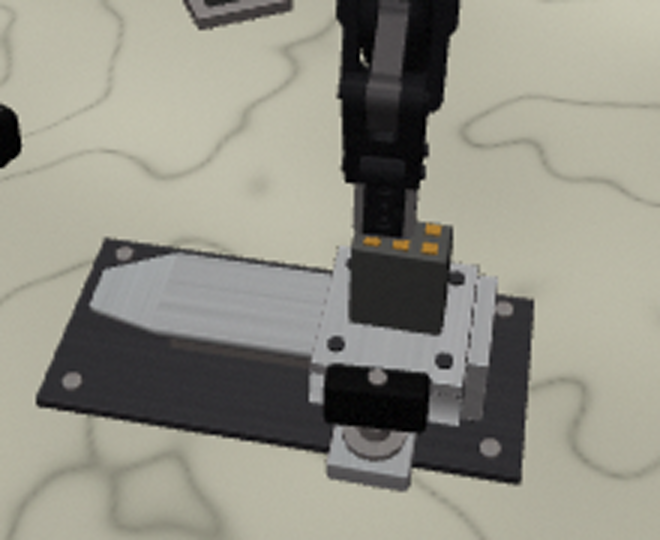

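```bash
python3 - <<'E'
from h import *
g=cv2.cvtColor(cv2.imread("pics/s9r.png"),cv2.COLOR_BGR2GRAY).astype(float)
P=[]
for c in range(292,320,2):
    col=g[332:350,c];k=[i for i in range(len(col)-1) if col[i]<45<=col[i+1]]
    if k:k=k[0];P.append((c,332+k+(45-col[k])/(col[k+1]-col[k])))
Q=np.array([ray("side",p,.0535)[:2] for p in P]);print(np.array(P).round(1).tolist());print(Q[[0,-1]])
a=np.degrees(np.arctan(np.polyfit(Q[:,0],Q[:,1],1)[0]));print("bar dir",a,"clamp est rad",np.radians(90-(a-0.85)) , np.radians(90+(a-.85)))
k=ray("side",(180+377/3,200+377/3),.0795);print("knob",k)
E
```

```text
[[292.0, 340.7], [294.0, 341.1], [296.0, 341.3], [298.0, 341.5], [300.0, 341.9], [302.0, 342.2], [304.0, 342.4], [306.0, 342.6], [308.0, 343.4], [310.0, 342.9], [312.0, 343.2], [314.0, 343.3], [316.0, 343.4], [318.0, 343.5]]
[[0.51434862 0.18048208]
 [0.48122939 0.17796941]]
bar dir 4.330649770204339 clamp est rad 1.5100475281960468 1.6315451253937463
knob [0.49869287 0.17448164 0.0795    ]
```

The bar measures about 1.51 rad (at its stop), and the knob axis is where home predicts. Handing in.

```bash
python3 -c "
from workcell import *
print(hand_in(), get_state()['clock'])"
```

```text
the job is handed in; nothing more can be done
the job is handed in; nothing more can be done
```

I gripped the relay carrier by its block and slid it onto the rail from the tapered end. I pushed it to the stop, where I felt about 5 N of contact, and let it down. I then turned the clamp knob clockwise to its stop, let go, raised the gripper clear and handed in at about 25 s.

**Carrier position:** before clamping, the block measured about x = 49 mm on the rail, with less than 1 mm of side error and in line. After clamping, the knob axis sat within about 1 mm of where a home carrier should have it. The block itself could not be checked cleanly in that last picture: the gripper hid two of its six contacts, so the contact mean (0.496, 0.105) was biased.

**Clamp:** the bar direction put the knob at about 1.51 rad, which is the stop.

**Forces:** wrist force stayed at or below about 8 N in every reading I took at the end of a move. The 5–6 N upward while holding the knob went away on release.

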